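# Shut the balance's draught cover and press its bar key

## Task

The clear sliding cover of the laboratory balance has been left partly open. Push the cover fully shut, then lightly press the long bar-shaped key on the balance's front deck all the way down, let it come up again and move clear. Leave the round and the square key untouched, press no key while the cover is open, and do not disturb the beaker on the pan or the other things on the bench.

Things in the scene. Friction and masses are not known exactly. Their poses are not given: they have to be found in the camera images.
- balance: white balance fixed to the bench. Origin on the bench under its middle; x to its rear, y to its left, z up. x -165 to 165 mm, y -105 to 105. Front deck with the keys: x -165 to -35, 45 mm high. Behind it a glass chamber, x -15 to 145, y -85 to 85, open on top, 160 mm high, with guide bars along y beside its top (x -28 to -20 and 150 to 158, y -100 to 140, 164 mm high)
- cover (a joint): how far the chamber's clear sliding cover is open, in m: 0 = fully shut (against a stop), 0.09 = the most. It slides along the balance's y, to the left as it opens. It is 158 mm (x) by 200 mm (y), 6 mm thick, underside 161 mm above the bench. It stays where it is left; sliding it takes about 1.5 N
- lip (a point): middle of the outer (left, +y) face of the grey raised lip along the cover's left edge, 174 mm above the bench. The lip is 158 mm long along the balance's x, 8 mm thick, from 161 to 187 mm above the bench. Shut, this face is 100 mm left of the balance's middle line, 15 mm outside the chamber wall. Pushing it to the balance's right (-y) shuts the cover
- bar_mount: thin black bezel of the long bar key, fixed on the deck; origin on the deck, 45 mm above the bench, under the key's middle; axes as the balance's
- bar_top (a point): middle of the top face of the long bar-shaped key, 16 mm (balance x) by 46 mm (balance y), grey, 56 mm above the bench when up. The three keys stand in one row across the deck, 100 mm in front of the balance's origin, 62 mm apart; which of them is left, middle or right changes
- key_bar (a joint): how far the bar key is pressed, in m: 0 = up, 0.005 = fully down; it springs back. It starts to move at about 1.2 N and is fully down at 4 N
- round_mount: thin black bezel of the round key, fixed on the deck; origin on the deck, under the key's middle
- round_top (a point): middle of the top face of the round key, 24 mm across, grey, 56 mm above the bench when up. The three keys stand in one row across the deck, 100 mm in front of the balance's origin, 62 mm apart; which of them is left, middle or right changes
- key_round (a joint): how far the round key is pressed, in m: 0 = up, 0.005 = fully down; it springs back. It starts to move at about 1.2 N and is fully down at 4 N
- square_mount: thin black bezel of the square key, fixed on the deck; origin on the deck, under the key's middle
- square_top (a point): middle of the top face of the square key, 22 mm by 22 mm, grey, 56 mm above the bench when up. The three keys stand in one row across the deck, 100 mm in front of the balance's origin, 62 mm apart; which of them is left, middle or right changes
- key_square (a joint): how far the square key is pressed, in m: 0 = up, 0.005 = fully down; it springs back. It starts to move at about 1.2 N and is fully down at 4 N
- beaker: glass beaker, 60 mm across, 55 mm high, standing on the balance's round steel pan inside the weighing chamber (pan top 72 mm above the bench); origin at the centre of its underside
- small_weight: small knobbed steel weight, 18 mm across, 26 mm high, standing on the balance's front deck between the row of keys and the chamber; origin at the centre of its underside
- big_weight: larger knobbed steel weight, 28 mm across, 42 mm high, on the bench left of the balance's front; origin at the centre of its underside
- jar: small glass jar with a white cap, 42 mm across, 55 mm high, on the bench right of the balance; origin at the centre of its underside
- dish: flat clear dish with lid, 90 mm across, 16 mm high, on the bench left of the balance, partly under the open cover; origin at the centre of its underside
- spatula: steel spatula 170 mm long, lying on the bench at the left; origin on the bench under its middle, its length along its x
- wash_bottle: white plastic bottle, 66 mm across, 150 mm high, on the bench at the right; origin at the centre of its underside
Things that resemble listed ones, but are neither listed nor needed, are in the scene too. Of the things that look like the spatula, the middle-sized one is meant.

How it is judged:
On the way, in this order (a step that is already met when the one before it is completed fails the run):
1. the cover is fully shut (within 5 mm) (value of joint cover below 0.005 m), for 0.2 s.
2. the long bar key is pressed down (at least 3.5 of its 5 mm) with the cover shut (value of joint key_bar above 0.0035 m and value of joint cover below 0.005 m), for 0.05 s.
At the end, for the whole second after the job is handed in: The cover is shut within 5 mm and at rest, all three keys are up within 1 mm, the beaker is within 12 mm of where it stood and every other loose thing within 15 mm, upright (within 0.15 rad) and at rest (value of joint cover below 0.005 m and velocity of joint cover below 0.01 m/s and value of joint each of key_bar, key_round, key_square below 0.001 m and distance of beaker from where it was at the start of the episode below 0.012 m and distance of each of small_weight, big_weight, jar, dish, spatula, wash_bottle from where it was at the start of the episode below 0.015 m and linear speed of each of beaker, small_weight, big_weight, jar, dish, spatula, wash_bottle below 0.02 m/s and angle between each of beaker, small_weight, big_weight, jar, dish, wash_bottle's own z axis and vertical below 0.15 rad); the robot touches nothing.
It fails at once if the round or the square key is touched (over 1 N, or pressed 1 mm) (contact force between any of round_mount, square_mount and anything else above 1 N or value of joint any of key_round, key_square above 0.001 m).
It fails at once if the bar key is pressed (over 2 mm) while the cover is open (over 6 mm) (value of joint key_bar above 0.002 m and value of joint cover above 0.006 m).
It fails at once if the bar key is pressed hard (over 25 N) (contact force between bar_mount and anything else above 25 N).
It fails at once if the balance or its cover is pushed hard (over 40 N) (contact force between balance and anything else above 40 N).
It fails at once if a loose thing is lifted, knocked or moved (the beaker over 12 mm, the others over 15 mm) (distance of beaker from where it was at the start of the episode above 0.012 m or distance of any of small_weight, big_weight, jar, dish, spatula, wash_bottle from where it was at the start of the episode above 0.015 m).
It also fails if it takes over 40 s, if anything falls off the work surface, if the arm or the gripper's body presses on something with over 40 N, if the wrist force passes 120 N, or if a joint passes its speed limit or range.

## Robot

A 6-joint arm with a two-finger parallel gripper is mounted at the origin on the work surface. World frame = base frame: x ahead of the robot, y to its left, z up, the work surface at z = 0. Lengths are in m, angles in rad, forces in N, time in s.
With the tool pointing down it reaches from about 0.35 to 0.975 m from the base axis. Payload 4.9 kg.
Tool frame: the origin (TCP) lies on the centre line of the jaws, within the pads' length; the fingertips stand 19 mm ahead of it and the grasp point (between the pads) is the TCP; z points along the fingers, y is the line along which they close (so a half turn about z gives the same grasp; the last joint's range is limited). The gripper opens to 85 mm and grips with 20 to 120 N. Pads are 22 mm wide; open, the fingers measure 114 mm over their backs; the gripper's body (76 mm by 85 mm) begins 54 mm behind the grasp point. The pads swing forward as they close: fully open they stand 13 mm farther back than shut.
Start: joints at [1.099, 0.053, 1.613, -0, 1.476, -0.119], TCP at [0.216, 0.586, 0.25] pointing down, gripper open.
Joint ranges: [-3.01, 3.01], [-1.01, 2.22], [0.06, 2.58], [-1.02, 4.17], [0.09, 2.62], [-3.14, 3.14]. Speed limits (rad/s): [2.57, 2.57, 3.14, 3.14, 3.14, 3.14].

## Interface

Orientations are given as a unit quaternion [w, x, y, z].
In Python, from plant import state, grab_frame, ticket, spotter gives the robot as it stands.
- The arm moves only by the tool apply_moves, never from a script. Its argument "series" is a list of rows, each an object of numbers: "jaw": the closure, from 0 (fully open) to 1 (shut); "dx", "dy", "dz": the shift along the tool's x, y, z in mm; "turn": the turn about the tool's z in rad. A call has 1 to 5 rows; each row is the pose to reach, as a shift and turn from the pose commanded when the call began, along the tool's axes at that moment; what a row does not reach only later rows make up. A row lasts 1/12 s, in which the tool goes at most 41.7 mm and 7.16 degrees, less where a joint would pass 70% of its speed; a pose out of reach is approached as far as the arm can. A call with a gripper value outside its range is refused whole. The fingers move at their own pace and stop on an object; the grip force is fixed at half the most. Time passes only in rows, so rows that repeat a pose let the fingers close. It gives the time, the measured TCP pose, the force, the opening and the grip force at its end, in the units of the state.
- state(): the state, without advancing time (a new reading comes with each control period).
- grab_frame(name): name is "scene" or "side" or "wrist"; returns a dict with "pixels" (420x560x3 uint8, red, green, blue), "mtx" (3x3 intrinsics, pixels), "camera_from_world" (4x4, takes a point from world to camera coordinates). Camera axes: x right, y down, z forward; pixel columns grow to the right and rows downward; lengths in m; the calibration is good to about 2 mm. A picture is of the moment at which its call begins. There is no depth.
- ticket.job_done(): hands the job in; it is judged then, once.
Trained networks look in a picture, given as the dict that the camera call returned (one of the last four; its "shot" number tells which), for a name from the list of things; names that differ only in an ending like _2 or _b are one class to them, and where a whole thing is asked for, a point or a joint stands for the part that bears it (a point fixed in the world has none). Each returns a list of dicts, best first, with "conf" (0 to 1); they miss things now and then, are a little off and sometimes report something else, mostly with a low value. They report only what shows in the picture. A call takes as long as a camera call. They do not tell look-alikes from the thing itself.
- spotter.outline_of(picture, target): "region" (420x560 bool, what is visible of it) and "extent" ([left, top, right, bottom] in pixels, round what is visible of it).
The state is a dict: "time": time; "joint_pos": joint angles; "joint_vel": joint speeds; "joint_efforts": joint torques, N m; "tool_pos": TCP position; "tool_rot": TCP orientation; "contact_force": force on the tool from outside, world axes, zero at the start; "ft_torque": the same for the moment, N m; "gripper_width": opening from 0.0 (shut) to 1.0 (fully open); "grasp_force": force on a finger pad.
Only numpy, scipy, OpenCV 4.12 (cv2) and the standard library are available. Lean on these libraries where they do the work, as an engineer would, in place of code of your own. Each camera call takes 0.05 s, during which the arm holds its last target. There are 200 camera calls.

## Working session

There is one attempt and no reset: what is moved stays moved. The work goes in short steps, Python scripts to look and compute and a tool call to move; the robot and the scene stay as the last step left them, time stands still between calls to the robot, and variables do not carry over. Pictures are saved under pics/ and viewed, at most 10 in all, crops included, and the job is handed in when it is done.

Besides the shell and the picture viewer there is one more tool, called after "Call:" as name(argument=value, ...) on one line, values as JSON. apply_moves: Moves the arm, as the interface text tells. Its arguments: {"type":"object","properties":{"series":{"type":"array","items":{"type":"object","properties":{"jaw":{"type":"number"},"dx":{"type":"number"},"dy":{"type":"number"},"dz":{"type":"number"},"turn":{"type":"number"}}}}},"required":["series"]}

```bash
mkdir -p pics; python3 - <<'E'
from plant import state, grab_frame, spotter
import cv2, numpy as np, pickle
s=state(); print({k:np.round(v,3).tolist() for k,v in s.items()})
P={}
for n in("scene","side"):
    f=grab_frame(n); P[n]=f
    cv2.imwrite(f"pics/{n}0.png",f["pixels"][:,:,::-1])
    C=np.linalg.inv(f["camera_from_world"]);print(n,C[:3,3].round(3),C[:3,2].round(3),f["mtx"][0,0])
    for t in("balance","lip","bar_mount","round_mount","square_mount","small_weight","beaker","dish","big_weight"):
        for r in spotter.outline_of(f,t)[:3]:
            ys,xs=np.nonzero(r["region"]); print(n,t,round(r["conf"],2),np.round(r["extent"]).tolist(),xs.mean().round(1),ys.mean().round(1))
pickle.dump(P,open("p0.pkl","wb"))
E
```

```text
{'time': 0.0, 'joint_pos': [1.099, 0.053, 1.614, -0.0, 1.476, -0.119], 'joint_vel': [0.001, -0.001, 0.0, -0.0, -0.0, -0.001], 'joint_efforts': [0.001, -39.367, -37.018, -0.0, 0.007, -0.0], 'tool_pos': [0.216, 0.586, 0.249], 'tool_rot': [-0.0, 0.175, 0.984, -0.001], 'contact_force': [-0.305, -0.254, -0.448], 'ft_torque': [0.022, -0.028, 0.003], 'grasp_force': 0.0, 'gripper_width': 0.997}
scene [0.318 0.699 0.829] [ 0.136 -0.683 -0.718] 384.8756980729947
scene balance 0.88 [190.0, 144.0, 318.0, 241.0] 252.6 197.6
scene lip 0.6 [192.0, 155.0, 267.0, 217.0] 231.5 186.0
scene lip 0.35 [296.0, 182.0, 300.0, 195.0] 298.0 187.2
scene bar_mount 0.68 [293.0, 181.0, 304.0, 194.0] 297.9 188.3
scene bar_mount 0.39 [286.0, 158.0, 300.0, 175.0] 292.7 167.5
scene round_mount 0.6 [292.0, 216.0, 300.0, 223.0] 295.2 217.2
scene small_weight 0.6 [276.0, 195.0, 285.0, 201.0] 280.3 197.4
scene beaker 0.71 [289.0, 214.0, 301.0, 225.0] 295.0 216.4
scene dish 0.74 [192.0, 154.0, 267.0, 218.0] 231.3 186.5
scene dish 0.71 [199.0, 243.0, 231.0, 273.0] 216.0 259.2
scene big_weight 0.5 [292.0, 243.0, 300.0, 256.0] 294.5 251.0
side [ 0.239 -0.82   0.926] [ 0.17   0.71  -0.684] 497.5276539997475
side balance 0.92 [253.0, 156.0, 420.0, 327.0] 338.2 245.8
side balance 0.58 [259.0, 225.0, 274.0, 247.0] 266.6 235.6
side balance 0.45 [254.0, 185.0, 307.0, 209.0] 283.4 197.3
side lip 0.56 [302.0, 162.0, 399.0, 239.0] 346.4 198.6
side bar_mount 0.74 [293.0, 281.0, 306.0, 302.0] 300.5 291.1
side bar_mount 0.37 [324.0, 322.0, 344.0, 355.0] 331.6 336.4
side round_mount 0.32 [298.0, 162.0, 398.0, 236.0] 346.5 198.7
side square_mount 0.66 [283.0, 266.0, 294.0, 279.0] 289.8 271.0
side small_weight 0.61 [387.0, 320.0, 428.0, 380.0] 406.2 349.8
side small_weight 0.51 [306.0, 261.0, 314.0, 272.0] 311.2 266.7
side beaker 0.9 [352.0, 226.0, 372.0, 250.0] 360.8 237.8
side big_weight 0.42 [261.0, 224.0, 275.0, 247.0] 266.7 235.9
```

```bash
python3 - <<'E'
import cv2
a=cv2.imread("pics/scene0.png")[120:300,160:360];b=cv2.imread("pics/side0.png")[130:370,230:450]
cv2.imwrite("pics/sc1.png",cv2.resize(a,None,fx=4,fy=4,interpolation=2)[:600,:800]);cv2.imwrite("pics/si1.png",cv2.resize(b,None,fx=2.5,fy=2.5,interpolation=2))
E
```

```text
(no output)
```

View pics/sc1.png

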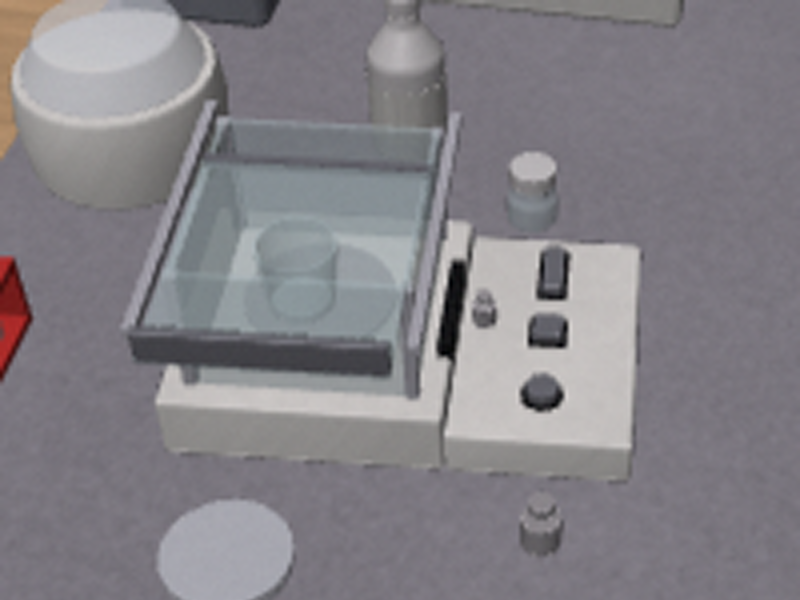

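View pics/si1.png

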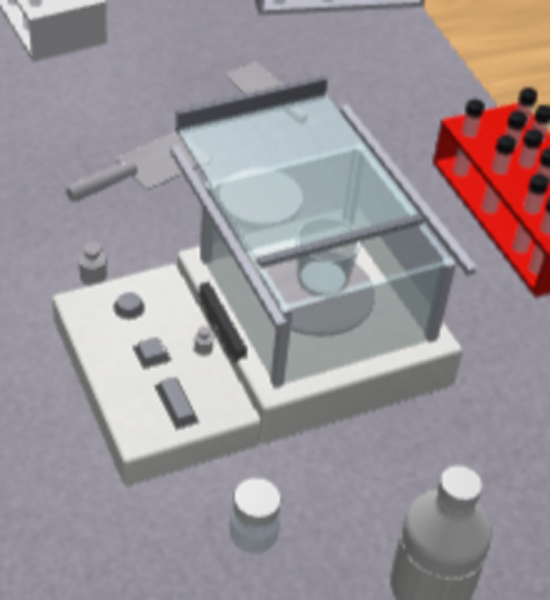

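View pics/side0.png

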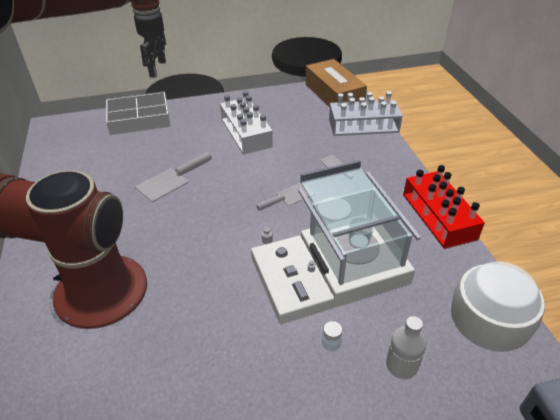

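Bar key is the rightmost of the row: scene (298,186), side (301,291). The square key (scene 297,201; side 291,271) and round key (scene 295,217; side 282,252) are the ones that could be mistaken for it. The dark slab at scene (273,197) is a display, not a key. The lip is scene (226,208), side (331,169). I'll fit the balance pose and the cover opening from these pixels.

```bash
cat > fit.py <<'E'
import numpy as np,pickle
from scipy.optimize import least_squares
P=pickle.load(open("p0.pkl","rb"))
def proj(f,X):
    c=np.c_[X,np.ones(len(X))]@np.array(f["camera_from_world"])[:3].T; u=c@np.array(f["mtx"]).T; return u[:,:2]/u[:,2:]
def world(p,X):
    c,s=np.cos(p[2]),np.sin(p[2]); X=np.asarray(X,float)
    return np.c_[p[0]+c*X[:,0]-s*X[:,1],p[1]+s*X[:,0]+c*X[:,1],X[:,2]]
E
python3 - <<'E'
from fit import *
# model mm, flag cover; pixel
S=[(-100,-62,56,0,298.5,185.5),(-100,0,56,0,297,201.2),(-100,62,56,0,295.5,217),(-165,105,45,0,317.5,232.5),(-165,-105,45,0,319.5,181.2),(-165,105,0,0,316.8,239.5),
(154,140,164,0,193,201),(154,-100,164,0,213,146.2),(144,100,187,1,193.8,203),(-14,100,187,1,257.5,206.2),(144,100,161,1,193.8,210),(-14,100,161,1,257.5,213.2)]
D=[(-100,-62,56,0,300.8,290.4),(-100,0,56,0,290.8,270.5),(-100,62,56,0,281.6,251.5),(-165,105,45,0,252,250),(-165,-105,45,0,280,314.8),(-165,-105,0,0,281.2,324),
(-24,-100,164,0,343.2,258),(-24,140,164,0,300,190),(154,-100,164,0,418,237.2),(154,140,164,0,369.2,174),(-14,96,187,1,302,176),(144,96,187,1,360,162.8)]
def res(p,raw=False):
    r=[]
    for f,L in((P["scene"],S),(P["side"],D)):
        L=np.array(L); X=L[:,:3]/1000; X[:,1]+=L[:,3]*p[3]
        r.append(proj(f,world(p,X))-L[:,4:])
    return r if raw else np.vstack(r).ravel()
o=least_squares(res,[0.55,0,0,0.05],loss="soft_l1");print(o.x.round(4))
for r in res(o.x,True):print(r.round(1).tolist())
print("lip",world(o.x,[[.065,.1+o.x[3],.174]]),"shut",world(o.x,[[.065,.1,.174]]),"bar",world(o.x,[[-.1,-.062,.056]]))
E
```

```text
[ 0.5364 -0.0873  0.1031  0.0658]
[[-0.3, -0.7], [-0.1, -2.2], [-0.0, -2.6], [0.8, -2.6], [0.4, -1.9], [0.5, 1.1], [-0.9, -0.1], [-0.2, -2.4], [-2.0, -1.3], [-0.3, -0.8], [-0.1, -0.6], [0.3, -0.1]]
[[0.1, -1.6], [0.0, -1.8], [-0.1, -1.4], [-1.8, -2.1], [-0.1, 0.6], [-1.1, 3.6], [0.1, 1.0], [-0.2, -1.8], [1.2, -0.1], [-2.1, -2.3], [-1.5, -1.7], [0.3, -2.7]]
lip [[0.58401382 0.08434476 0.174     ]] shut [[0.59078807 0.01885184 0.174     ]] bar [[ 0.44333124 -0.15926464  0.056     ]]
```

Call:
apply_moves(series=[{"dx": -33, "dy": -20, "jaw": 1}, {"dx": -66, "dy": -40, "jaw": 1}, {"dx": -99, "dy": -60, "jaw": 1}, {"dx": -132, "dy": -80, "jaw": 1}, {"dx": -165, "dy": -100, "jaw": 1}])

```text
invalid input at $.series[0]: expected keys jaw, dx, dy, dz, turn
```

Call:
apply_moves(series=[{"dx": -33, "dy": -20, "jaw": 1}, {"dx": -66, "dy": -40, "jaw": 1}, {"dx": -99, "dy": -60, "jaw": 1}, {"dx": -132, "dy": -80, "jaw": 1}, {"dx": -165, "dy": -100, "jaw": 1}])

```text
invalid input at $.series[0]: expected keys jaw, dx, dy, dz, turn
```

Call:
apply_moves(series=[{"dx": -33, "dy": -20, "turn": -0.09, "jaw": 1}, {"dx": -66, "dy": -40, "turn": -0.18, "jaw": 1}, {"dx": -99, "dy": -60, "turn": -0.27, "jaw": 1}, {"dx": -132, "dy": -80, "turn": -0.36, "jaw": 1}, {"dx": -165, "dy": -100, "turn": -0.454, "jaw": 1}])

```text
invalid input at $.series[0]: expected keys jaw, dx, dy, dz, turn
```

Call:
apply_moves(series=[{"dx": -33, "dy": -20, "dz": 0, "turn": 0, "jaw": 1}, {"dx": -66, "dy": -40, "dz": 0, "turn": 0, "jaw": 1}, {"dx": -99, "dy": -60, "dz": 0, "turn": 0, "jaw": 1}, {"dx": -132, "dy": -80, "dz": 0, "turn": 0, "jaw": 1}, {"dx": -165, "dy": -100, "dz": 0, "turn": 0, "jaw": 1}])

```text
time: 1.42
tool_pos: [0.3369, 0.4342, 0.2504]
tool_rot: [0.0, 0.175, 0.985, 0.0]
contact_force: [0.6, 0.7, -0.9]
gripper_width: 0.3
grasp_force: 0.0
```

Call:
apply_moves(series=[{"dx": -33, "dy": -20, "dz": 0, "turn": 0, "jaw": 1}, {"dx": -66, "dy": -40, "dz": 0, "turn": 0, "jaw": 1}, {"dx": -99, "dy": -60, "dz": 0, "turn": 0, "jaw": 1}, {"dx": -132, "dy": -80, "dz": 0, "turn": 0, "jaw": 1}, {"dx": -165, "dy": -100, "dz": 0, "turn": 0, "jaw": 1}])

```text
time: 1.83
tool_pos: [0.4574, 0.2831, 0.2506]
tool_rot: [0.0, 0.175, 0.984, 0.0]
contact_force: [1.1, -0.1, -0.4]
gripper_width: 0.0
grasp_force: 0.0
```

Call:
apply_moves(series=[{"dx": -33, "dy": -20, "dz": 0, "turn": -0.09, "jaw": 1}, {"dx": -66, "dy": -40, "dz": 0, "turn": -0.18, "jaw": 1}, {"dx": -99, "dy": -60, "dz": 0, "turn": -0.27, "jaw": 1}, {"dx": -132, "dy": -80, "dz": 0, "turn": -0.36, "jaw": 1}, {"dx": -165, "dy": -100, "dz": 0, "turn": -0.454, "jaw": 1}])

```text
time: 2.25
tool_pos: [0.5778, 0.1322, 0.2505]
tool_rot: [0.0, -0.053, 0.999, 0.0]
contact_force: [0.0, 0.4, 0.6]
gripper_width: -0.001
grasp_force: 0.0
```

Call:
apply_moves(series=[{"dx": 0, "dy": 0, "dz": 30, "turn": 0, "jaw": 1}, {"dx": 0, "dy": 0, "dz": 58, "turn": 0, "jaw": 1}, {"dx": 0, "dy": 0, "dz": 58, "turn": 0, "jaw": 1}])

```text
time: 2.5
tool_pos: [0.5737, 0.1327, 0.1856]
tool_rot: [-0.006, -0.05, 0.999, -0.0]
contact_force: [-0.6, -0.4, -1.6]
gripper_width: 0.0
grasp_force: 0.0
```

```bash
python3 - <<'E'
from plant import grab_frame
import cv2,numpy as np
from fit import proj
im=[]
for n,(x,y) in(("scene",(170,90)),("side",(240,80))):
    f=grab_frame(n); a=np.ascontiguousarray(f["pixels"][y:y+220,x:x+160,::-1]); im.append(cv2.resize(a,None,fx=2.5,fy=2.5,interpolation=2))
    print(n,proj(f,np.array([[.5778,.1322,.192-.019]])))
cv2.imwrite("pics/c2.png",np.hstack(im))
E
```

```text
scene [[221.55720037 222.43955442]]
side [[321.50213774 159.698707  ]]
```

View pics/c2.png

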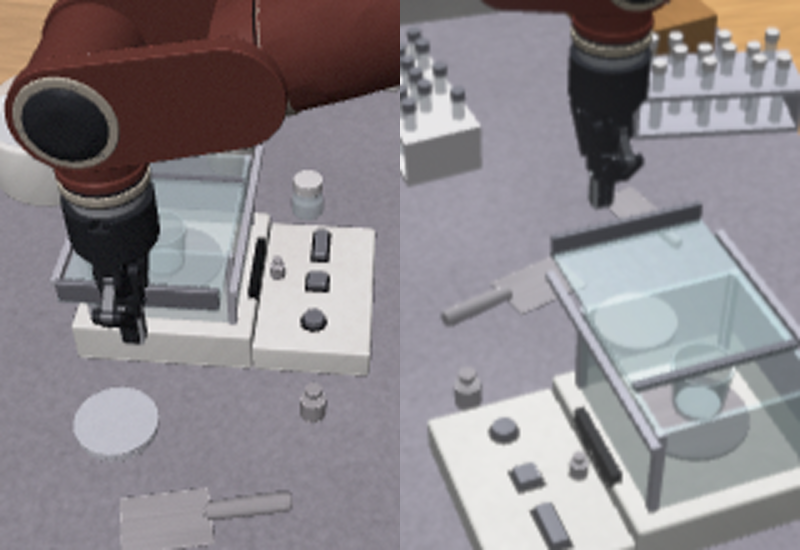

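Call:
apply_moves(series=[{"dx": 0, "dy": -6, "dz": 0, "turn": 0, "jaw": 1}, {"dx": 0, "dy": -14, "dz": 0, "turn": 0, "jaw": 1}, {"dx": 0, "dy": -20, "dz": 0, "turn": 0, "jaw": 1}, {"dx": 0, "dy": -26, "dz": 0, "turn": 0, "jaw": 1}, {"dx": 0, "dy": -32, "dz": 0, "turn": 0, "jaw": 1}])

```text
time: 3.02
tool_pos: [0.5805, 0.1015, 0.1934]
tool_rot: [0.001, -0.051, 0.999, -0.0]
contact_force: [0.2, 0.3, -0.3]
gripper_width: 0.002
grasp_force: 0.0
```

Call:
apply_moves(series=[{"dx": 0, "dy": -6, "dz": 0, "turn": 0, "jaw": 1}, {"dx": 0, "dy": -12, "dz": 0, "turn": 0, "jaw": 1}, {"dx": 0, "dy": -18, "dz": 0, "turn": 0, "jaw": 1}, {"dx": 0, "dy": -24, "dz": 0, "turn": 0, "jaw": 1}, {"dx": 0, "dy": -30, "dz": 0, "turn": 0, "jaw": 1}])

```text
time: 3.43
tool_pos: [0.5832, 0.0718, 0.1925]
tool_rot: [0.0, -0.051, 0.999, 0.0]
contact_force: [-0.6, 2.4, 1.4]
gripper_width: -0.002
grasp_force: 1.0
```

Call:
apply_moves(series=[{"dx": 0, "dy": -6, "dz": 0, "turn": 0, "jaw": 1}, {"dx": 0, "dy": -12, "dz": 0, "turn": 0, "jaw": 1}, {"dx": 0, "dy": -18, "dz": 0, "turn": 0, "jaw": 1}, {"dx": 0, "dy": -24, "dz": 0, "turn": 0, "jaw": 1}, {"dx": 0, "dy": -29, "dz": 0, "turn": 0, "jaw": 1}])

```text
time: 3.85
tool_pos: [0.586, 0.0427, 0.1923]
tool_rot: [-0.0, -0.05, 0.999, -0.0]
contact_force: [0.6, 2.7, 2.6]
gripper_width: 0.003
grasp_force: 0.9
```

Call:
apply_moves(series=[{"dx": 0, "dy": -2, "dz": 0, "turn": 0, "jaw": 1}, {"dx": 0, "dy": -3, "dz": 0, "turn": 0, "jaw": 1}, {"dx": 0, "dy": -4, "dz": 0, "turn": 0, "jaw": 1}])

```text
time: 4.1
tool_pos: [0.5863, 0.0393, 0.1922]
tool_rot: [-0.0, -0.05, 0.999, 0.0]
contact_force: [0.7, 2.6, 1.4]
gripper_width: -0.001
grasp_force: 0.8
```

Call:
apply_moves(series=[{"dx": 0, "dy": -1, "dz": 0, "turn": 0, "jaw": 1}, {"dx": 0, "dy": -2, "dz": 0, "turn": 0, "jaw": 1}, {"dx": 0, "dy": -3, "dz": 0, "turn": 0, "jaw": 1}])

```text
time: 4.35
tool_pos: [0.5866, 0.0365, 0.1922]
tool_rot: [-0.0, -0.051, 0.999, 0.0]
contact_force: [0.8, 3.0, 0.8]
gripper_width: 0.002
grasp_force: 0.8
```

Call:
apply_moves(series=[{"dx": 0, "dy": -1, "dz": 0, "turn": 0, "jaw": 1}, {"dx": 0, "dy": -2, "dz": 0, "turn": 0, "jaw": 1}])

```text
time: 4.52
tool_pos: [0.5868, 0.0348, 0.1922]
tool_rot: [-0.0, -0.051, 0.999, 0.001]
contact_force: [-0.5, 5.9, 0.6]
gripper_width: -0.0
grasp_force: 2.7
```

Call:
apply_moves(series=[{"dx": 0, "dy": -1, "dz": 0, "turn": 0, "jaw": 1}, {"dx": 0, "dy": -1, "dz": 0, "turn": 0, "jaw": 1}])

```text
time: 4.68
tool_pos: [0.5868, 0.0348, 0.1922]
tool_rot: [-0.0, -0.051, 0.999, 0.002]
contact_force: [-0.7, 5.9, 1.5]
gripper_width: -0.0
grasp_force: 3.3
```

Call:
apply_moves(series=[{"dx": 0, "dy": -1, "dz": 0, "turn": 0, "jaw": 1}, {"dx": 0, "dy": -2, "dz": 0, "turn": 0, "jaw": 1}, {"dx": 0, "dy": -2, "dz": 0, "turn": 0, "jaw": 1}])

```text
time: 4.93
tool_pos: [0.5868, 0.0346, 0.1923]
tool_rot: [-0.0, -0.051, 0.999, 0.004]
contact_force: [-0.4, 11.9, 2.1]
gripper_width: -0.004
grasp_force: 6.1
```

```bash
python3 - <<'E'
from plant import grab_frame
import cv2,numpy as np
from fit import proj,world
p=[.5364,-.0873,.1031]
im=[]
for n,(x,y) in(("scene",(180,120)),("side",(270,130))):
    f=grab_frame(n); a=np.ascontiguousarray(f["pixels"][y:y+140,x:x+160,::-1]); a=cv2.resize(a,None,fx=2.5,fy=2.5,interpolation=2)
    q=(proj(f,world(p,[[-.014,.1,.187],[.144,.1,.187],[-.014,.105,.187],[.144,.105,.187]]))-[x,y])*2.5
    for i,u in enumerate(q): cv2.circle(a,tuple(int(v) for v in u.round()),2,(0,0,255) if i<2 else (0,255,0),-1)
    im.append(a)
cv2.imwrite("pics/c3.png",np.hstack(im))
E
```

```text
(no output)
```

View pics/c3.png

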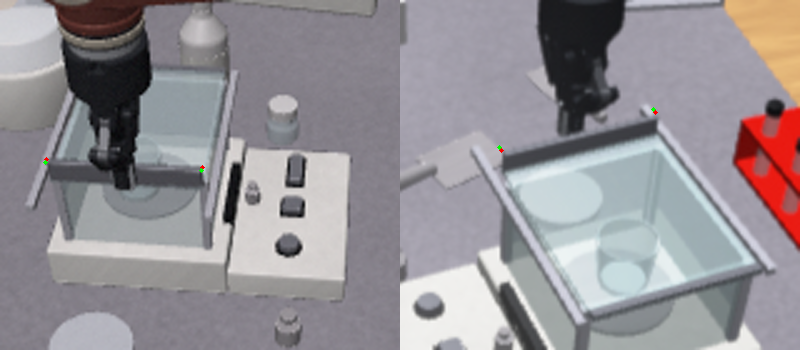

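Cover is shut. In scene the lip (230,186) and in side its ends (310,190) and (372,175) lie on the predicted shut points, and the arm is stalled against the stop at 12 N. Backing off, rising, and moving over the bar key.

Call:
apply_moves(series=[{"dx": 0, "dy": 8, "dz": 0, "turn": 0, "jaw": 1}, {"dx": 0, "dy": 30, "dz": 0, "turn": 0, "jaw": 1}, {"dx": 0, "dy": 30, "dz": -35, "turn": 0, "jaw": 1}, {"dx": 0, "dy": 30, "dz": -70, "turn": 0, "jaw": 1}, {"dx": 0, "dy": 30, "dz": -70, "turn": 0, "jaw": 1}])

```text
time: 5.45
tool_pos: [0.5873, 0.0612, 0.2706]
tool_rot: [0.006, -0.051, 0.999, -0.001]
contact_force: [0.9, 1.1, 2.3]
gripper_width: -0.0
grasp_force: 0.0
```

Call:
apply_moves(series=[{"dx": 26, "dy": -31, "dz": 0, "turn": 0, "jaw": 1}, {"dx": 52, "dy": -62, "dz": 0, "turn": 0, "jaw": 1}, {"dx": 78, "dy": -93, "dz": 0, "turn": 0, "jaw": 1}, {"dx": 104, "dy": -124, "dz": 0, "turn": 0, "jaw": 1}, {"dx": 130, "dy": -155, "dz": 0, "turn": 0, "jaw": 1}])

```text
time: 5.87
tool_pos: [0.4691, -0.1076, 0.2621]
tool_rot: [-0.0, -0.051, 0.999, -0.001]
contact_force: [1.3, -1.5, 0.2]
gripper_width: -0.002
grasp_force: 0.0
```

Call:
apply_moves(series=[{"dx": 16, "dy": -25, "dz": 0, "turn": 0, "jaw": 1}, {"dx": 32, "dy": -50, "dz": 0, "turn": 0, "jaw": 1}, {"dx": 32, "dy": -50, "dz": 0, "turn": 0, "jaw": 1}, {"dx": 32, "dy": -50, "dz": 0, "turn": 0, "jaw": 1}])

```text
time: 6.2
tool_pos: [0.4431, -0.1603, 0.2623]
tool_rot: [0.0, -0.049, 0.999, -0.0]
contact_force: [-0.4, -0.4, -0.0]
gripper_width: 0.004
grasp_force: 0.0
```

Call:
apply_moves(series=[{"dx": 0, "dy": 0, "dz": 35, "turn": 0, "jaw": 1}, {"dx": 0, "dy": 0, "dz": 70, "turn": 0, "jaw": 1}, {"dx": 0, "dy": 0, "dz": 105, "turn": 0, "jaw": 1}, {"dx": 0, "dy": 0, "dz": 130, "turn": 0, "jaw": 1}, {"dx": 0, "dy": 0, "dz": 140, "turn": 0, "jaw": 1}])

```text
time: 6.62
tool_pos: [0.4416, -0.1567, 0.1175]
tool_rot: [-0.003, -0.051, 0.999, 0.002]
contact_force: [-0.8, 1.0, -0.4]
gripper_width: -0.0
grasp_force: 0.0
```

Call:
apply_moves(series=[{"dx": 0, "dy": 0, "dz": 10, "turn": 0, "jaw": 1}, {"dx": 0, "dy": 0, "dz": 20, "turn": 0, "jaw": 1}, {"dx": 0, "dy": 0, "dz": 25, "turn": 0, "jaw": 1}, {"dx": 0, "dy": 0, "dz": 25, "turn": 0, "jaw": 1}])

```text
time: 6.95
tool_pos: [0.444, -0.1589, 0.0973]
tool_rot: [-0.0, -0.051, 0.999, -0.0]
contact_force: [-0.1, -0.3, 0.3]
gripper_width: 0.001
grasp_force: 0.0
```

```bash
python3 - <<'E'
from plant import grab_frame,state
import cv2,numpy as np
from fit import proj
s=state();t=s["tool_pos"];print(t)
im=[]
for n,(x,y) in(("scene",(230,130)),("side",(240,220))):
    f=grab_frame(n); a=np.ascontiguousarray(f["pixels"][y:y+110,x:x+100,::-1]); a=cv2.resize(a,None,fx=4,fy=4,interpolation=2)
    for d,c in((.019,(0,0,255)),(t[2]-.056,(0,255,0))):
        u=(proj(f,np.array([[t[0],t[1],t[2]-d]]))[0]-[x,y])*4; cv2.circle(a,tuple(int(v) for v in u),3,c,-1)
    im.append(a)
cv2.imwrite("pics/c4.png",np.hstack(im))
E
```

```text
[ 0.44396212 -0.15892051  0.09725486]
```

View pics/c4.png

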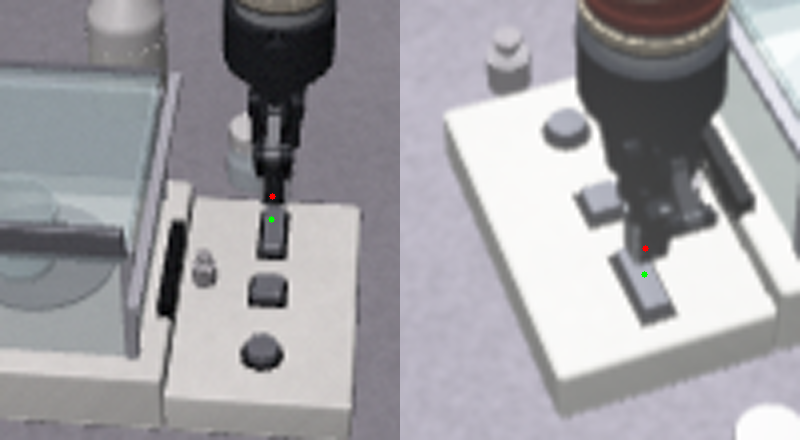

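The tip sits over the bar key: the green dot lands on it at scene (297,185) and side (301,288), and the square and round keys are clear of it. Pressing in small steps.

Call:
apply_moves(series=[{"dx": 0, "dy": 0, "dz": 3, "turn": 0, "jaw": 1}, {"dx": 0, "dy": 0, "dz": 6, "turn": 0, "jaw": 1}, {"dx": 0, "dy": 0, "dz": 9, "turn": 0, "jaw": 1}, {"dx": 0, "dy": 0, "dz": 12, "turn": 0, "jaw": 1}, {"dx": 0, "dy": 0, "dz": 12, "turn": 0, "jaw": 1}])

```text
time: 7.47
tool_pos: [0.4432, -0.1588, 0.0845]
tool_rot: [-0.001, -0.051, 0.999, 0.0]
contact_force: [-0.4, 0.9, -0.3]
gripper_width: -0.002
grasp_force: 0.0
```

Call:
apply_moves(series=[{"dx": 0, "dy": 0, "dz": 2, "turn": 0, "jaw": 1}, {"dx": 0, "dy": 0, "dz": 4, "turn": 0, "jaw": 1}, {"dx": 0, "dy": 0, "dz": 6, "turn": 0, "jaw": 1}, {"dx": 0, "dy": 0, "dz": 7, "turn": 0, "jaw": 1}, {"dx": 0, "dy": 0, "dz": 7, "turn": 0, "jaw": 1}])

```text
time: 7.88
tool_pos: [0.4435, -0.1589, 0.0779]
tool_rot: [-0.0, -0.051, 0.999, 0.0]
contact_force: [0.4, 0.6, -0.6]
gripper_width: -0.001
grasp_force: 0.0
```

Call:
apply_moves(series=[{"dx": 0, "dy": 0, "dz": 1, "turn": 0, "jaw": 1}, {"dx": 0, "dy": 0, "dz": 2, "turn": 0, "jaw": 1}, {"dx": 0, "dy": 0, "dz": 3, "turn": 0, "jaw": 1}, {"dx": 0, "dy": 0, "dz": 4, "turn": 0, "jaw": 1}, {"dx": 0, "dy": 0, "dz": 4, "turn": 0, "jaw": 1}])

```text
time: 8.3
tool_pos: [0.4438, -0.159, 0.0743]
tool_rot: [0.0, -0.051, 0.999, -0.0]
contact_force: [-0.3, 0.4, 1.4]
gripper_width: -0.001
grasp_force: 0.7
```

Call:
apply_moves(series=[{"dx": 0, "dy": 0, "dz": 1, "turn": 0, "jaw": 1}, {"dx": 0, "dy": 0, "dz": 2, "turn": 0, "jaw": 1}, {"dx": 0, "dy": 0, "dz": 2, "turn": 0, "jaw": 1}])

```text
time: 8.55
tool_pos: [0.4438, -0.1591, 0.0724]
tool_rot: [0.0, -0.051, 0.999, -0.0]
contact_force: [-1.3, 1.1, 2.9]
gripper_width: -0.006
grasp_force: 1.2
```

Call:
apply_moves(series=[{"dx": 0, "dy": 0, "dz": 1, "turn": 0, "jaw": 1}, {"dx": 0, "dy": 0, "dz": 2, "turn": 0, "jaw": 1}, {"dx": 0, "dy": 0, "dz": 2, "turn": 0, "jaw": 1}])

```text
time: 8.8
tool_pos: [0.4439, -0.1591, 0.0704]
tool_rot: [0.0, -0.051, 0.999, -0.0]
contact_force: [0.3, 0.4, 3.3]
gripper_width: -0.001
grasp_force: 1.8
```

Call:
apply_moves(series=[{"dx": 0, "dy": 0, "dz": 1, "turn": 0, "jaw": 1}, {"dx": 0, "dy": 0, "dz": 1, "turn": 0, "jaw": 1}])

```text
time: 8.97
tool_pos: [0.4439, -0.1591, 0.07]
tool_rot: [-0.0, -0.051, 0.999, 0.0]
contact_force: [-3.2, 0.8, 6.2]
gripper_width: 0.0
grasp_force: 3.4
```

The key has bottomed out: 6 N, and it stopped moving after about 5 mm. Releasing and clearing straight up.

Call:
apply_moves(series=[{"dx": 0, "dy": 0, "dz": 0, "turn": 0, "jaw": 1}, {"dx": 0, "dy": 0, "dz": -5, "turn": 0, "jaw": 1}, {"dx": 0, "dy": 0, "dz": -20, "turn": 0, "jaw": 1}, {"dx": 0, "dy": 0, "dz": -50, "turn": 0, "jaw": 1}, {"dx": 0, "dy": 0, "dz": -85, "turn": 0, "jaw": 1}])

```text
time: 9.38
tool_pos: [0.4418, -0.158, 0.1524]
tool_rot: [-0.003, -0.051, 0.999, 0.002]
contact_force: [0.3, -1.0, -0.1]
gripper_width: -0.002
grasp_force: 0.0
```

Call:
apply_moves(series=[{"dx": 0, "dy": 0, "dz": -35, "turn": 0, "jaw": 1}, {"dx": 0, "dy": 0, "dz": -70, "turn": 0, "jaw": 1}, {"dx": 0, "dy": 0, "dz": -100, "turn": 0, "jaw": 1}, {"dx": 0, "dy": 0, "dz": -100, "turn": 0, "jaw": 1}, {"dx": 0, "dy": 0, "dz": -100, "turn": 0, "jaw": 1}])

```text
time: 9.8
tool_pos: [0.4446, -0.1595, 0.2566]
tool_rot: [0.002, -0.051, 0.999, -0.001]
contact_force: [0.2, -0.5, -0.7]
gripper_width: 0.005
grasp_force: 0.0
```

```bash
python3 - <<'E'
from plant import grab_frame
import cv2,numpy as np
im=[]
for n,(x,y) in(("scene",(170,120)),("side",(240,140))):
    f=grab_frame(n); im.append(cv2.resize(np.ascontiguousarray(f["pixels"][y:y+200,x:x+160,::-1]),None,fx=2.5,fy=2.5,interpolation=2))
cv2.imwrite("pics/c5.png",np.hstack(im))
E
```

```text
(no output)
```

View pics/c5.png

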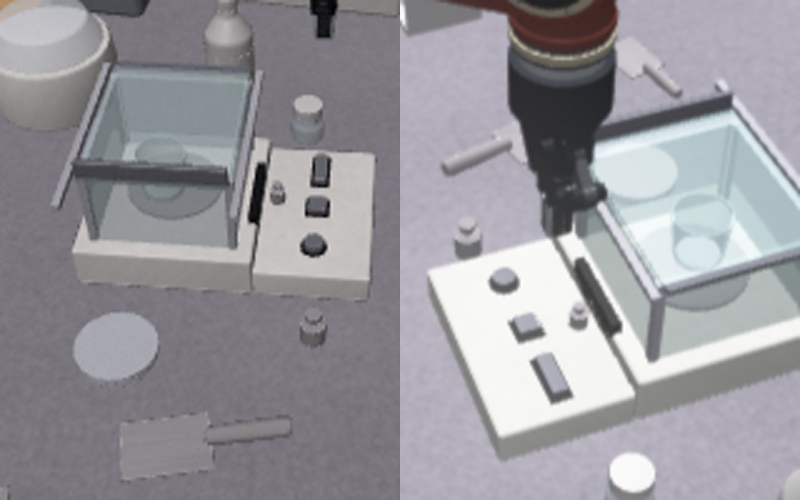

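Cover shut (lip at scene (231,188)), bar key up again (scene (298,188)), weights, dish, jar and beaker where they were, and the arm clear.

```bash
python3 -c "
from plant import ticket
print(ticket.job_done())"
```

```text
the job is handed in; nothing more can be done
None
```

The cover is fully shut, the bar key was pressed all the way down and came back up, the arm is clear and nothing else appears to have moved; the job is handed in, but no verdict came back.

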